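# Fit a training cup's spout lid, then lift its clear cap away

## Robot

A 7-joint arm with a two-finger parallel gripper is mounted at the origin on the work surface. World frame = base frame: x ahead of the robot, y to its left, z up, the work surface at z = 0. Lengths are in m, angles in rad, forces in N, time in s.
With the tool pointing down it reaches from about 0.4 to 0.875 m from the base axis. Payload 19.3 kg.
Tool frame: the origin (TCP) lies at the very end of the fingers, on their centre line; the grasp point (between the pads) lies 19 mm behind it; z points along the fingers, y is the line along which they close (so a half turn about z gives the same grasp; the last joint's range is limited). The gripper opens to 85 mm and grips with 20 to 120 N. Pads are 22 mm wide; open, the fingers measure 114 mm over their backs; the gripper's body (76 mm by 85 mm) begins 54 mm behind the grasp point. The pads swing forward as they close: fully open they stand 13 mm farther back than shut.
Start: joints at [-1.285, 0.521, -0.036, 1.599, 0.021, 1.021, -0.113], TCP at [0.218, 0.586, 0.231] pointing down, gripper open.
Joint ranges: [-2.91, 2.91], [-0.3, 2.13], [-1.5, 1.42], [0.17, 2.43], [-1.26, 4.41], [0.16, 1.93], [-2.52, 2.52]. Speed limits (rad/s): [1.89, 1.89, 2.39, 2.39, 3.01, 3.01, 3.01].

## Interface

Orientations are given as [roll, pitch, yaw] about the fixed x, y, z axes, in that order (R = Rz(yaw) Ry(pitch) Rx(roll)).
In Python, from workcell import bot gives the robot as it stands.
- The arm moves only by the shell command python3 -m crank 'ROWS' [FORCE]. ROWS is a JSON object of lists of equal length, an entry for each row: "travel": the shift along the world's x, y, z in cm, a list of three; "turn": the turn, a rotation vector about the world's x, y, z in degrees, a list of three; "gripper": the closure, from 0 (fully open) to 1 (shut). A call has exactly 5 rows; each row is the pose to reach, as a shift and turn from the pose commanded when the call began; what a row does not reach only later rows make up. A row lasts 1/10 s, in which the tool goes at most 50 mm and 8.59 degrees, less where a joint would pass 70% of its speed; a pose out of reach is approached as far as the arm can. A call with a gripper value outside its range is refused whole. The fingers move at their own pace and stop on an object; FORCE is the grip in N (left out, the last holds). Time passes only in rows, so rows that repeat a pose let the fingers close, or fill a call up. It gives the time, the measured TCP pose, the force, the opening and the grip force at its end, in the units of the state.
- bot.observe(): the state, without advancing time (a new reading comes with each control period).
- bot.grab_frame(name): name is "scene" or "top" or "wrist"; returns a dict with "pixels" (400x640x3 uint8, red, green, blue), "fx", "fy", "cx", "cy" (pixels), "dist" ([k1, k2, p1, p2, k3] as OpenCV has them; the pictures are not rectified), "extrinsics" (4x4, takes a point from world to camera coordinates). Camera axes: x right, y down, z forward; pixel columns grow to the right and rows downward; lengths in m; the calibration is good to about 2 mm. A picture is of the moment at which its call begins. There is no depth.
- bot.job_done(): hands the job in; it is judged then, once.
The state is a dict: "clock": time; "qpos": joint angles; "qd": joint speeds; "joint_efforts": joint torques, N m; "position": TCP position; "tool_rot": TCP orientation; "force": force on the tool from outside, world axes, zero at the start; "moment": the same for the moment, N m; "grip_width": finger opening in m; "finger_force": force on a finger pad.
Only numpy, scipy, OpenCV 4.12 (cv2) and the standard library are available. Lean on these libraries where they do the work, as an engineer would, in place of code of your own. Each camera call takes 0.05 s, during which the arm holds its last target. There are 200 camera calls.

## Task

Get the toddler's training cup ready: lift the mint spout lid off the steel tray together with the clear cap standing on it (the lid has two thumb tabs to hold it by), and press the lid into the mouth of the two-handled steel cup until it is fully home, a tab above each handle, with the cap kept on over the spout until then. Then lift the clear cap off by itself, without touching the spout or working the lid loose, and finish still holding the cap in the air a good hand's width above the lid. Leave the cup standing about where it is, and do not disturb the travel case, the pacifier, the egg cup or the wooden spoon.

Things in the scene. Friction and masses are not known exactly. Their poses are not given: they have to be found in the camera images.
- tray: fixed rectangular stainless steel tray, 240 x 320 mm (x, y), 16 mm high, walls and floor 3 mm thick, lying on the dresser. Origin: centre of its underside, z up.
- cup: loose training cup of brushed steel, about 0.2 kg, 85 mm high, 58 mm outside diameter at the lip, mouth 52 mm inside, wall 3 mm, with a mint grip band and two mint loop handles at its +y and -y sides (they reach 60 mm from the axis, between 22 and 63 mm of height). Origin: centre of its underside, z up.
- cup_lip (a point): centre of the cup's mouth at lip height, 85 mm above the cup's origin. 4.5 mm below it four soft silicone nubs stand inwards to 22.8 mm from the axis and yield outwards: the lid stops on them about 5 mm too high under its own weight, needs a push of about 3 N to pass them, then snaps down home on the lip (pressing on with up to 20 N does no harm).
- lid: loose mint spout lid (inner lid), 35 g. From below: plug 10 mm deep, 48 mm diameter at its bead 3 mm up (tapered below, 45 mm neck above); flange 60 mm diameter at 10 to 22 mm of height, which rests on the cup's lip when home (lid origin then 75 mm above the cup's); collar 34 mm diameter up to 26 mm; spout. Origin: centre of the plug's underside, z up; it starts standing on the tray's floor.
- spout: the soft cream spout fixed on the lid, 12 x 24 mm (lid x, y) and 23 mm high, 5 mm off the lid's axis to its +x side; top about 49 mm above the lid's origin. Origin: centre of its underside.
- cap_seat (a point): centre of the lid's flange top, 22 mm above the lid's origin: the cap's origin lies here when the cap is on.
- cap: loose clear cap with a whitish rim, 18 g, the outer lid: an upturned beaker 42 mm outside diameter, 38 mm high, 2 mm wall, standing loosely over the lid's collar (2 mm play all round, no snap) and covering the spout; its closed top is 60 mm above the lid's origin. Origin: centre of its open lower rim, z up.
- travel_case: bystander on the tray: lavender plastic travel case with a white press button, 58 x 68 x 43 mm. Origin: centre of its underside.
- pacifier: bystander on the tray: yellow pacifier under a clear cover, standing, 41 mm diameter, 38 mm high. Origin: centre of its underside.
- egg_cup: bystander beside the training cup: white ceramic egg cup upside down, 50 mm diameter, 61 mm high. Origin: centre of its underside.
- spoon: bystander beside the training cup: short wooden spoon lying flat, 130 mm long along its own x, handle to -x. Origin: its middle, at the underside.
- lid_tab (a point): outer face of the thumb tab at the lid's +y side, 32 mm from the lid's axis, at mid height of the flange (16 mm above the lid's origin). Its twin is at the -y side: two darker ribbed flat tabs, 24 mm wide, 12 mm high, 64 mm across over both; grip the lid there. Turned rightly, the lid's y axis lies along the cup's y axis, either way round.
Mind the look-alikes: they are no part of the job. Leave any red look-alike of the cap alone. Leave any red look-alike of the lid alone.

How it is judged:
By the outcome, as a careful person would: the job done as asked, in the order asked, and still so for the second after the job is handed in, while the arm keeps its last pose, push and grip.
It also fails if it takes over 48 s, if anything falls off the work surface, if the arm or the gripper's body presses on something with over 40 N, if the wrist force passes 120 N, or if a joint passes its speed limit or range.

## Working session

There is one attempt and no reset: what is moved stays moved. The work goes in short steps, Python scripts to look and compute and a shell command to move; the robot and the scene stay as the last step left them, time stands still between calls to the robot, and variables do not carry over. Pictures are saved under pics/ and viewed, at most 10 in all, crops included, and the job is handed in when it is done.

```bash
mkdir -p pics; ls
python3 - <<'E'
from workcell import bot
import cv2,pickle
for n in("top","scene"):
    f=bot.grab_frame(n); pickle.dump(f,open(n+".pkl","wb")); cv2.imwrite(f"pics/{n}0.png",f["pixels"][:,:,::-1])
    print(n,f["fx"],f["fy"],f["cx"],f["cy"],f["dist"],f["extrinsics"])
s=bot.observe();print(s)
E
```

```text
pics
top 442.1557095363684 442.1557095363684 325.5310099213974 201.01559971708554 [-0.02666238  0.          0.          0.          0.        ] [[ 0.09862076 -0.99511387  0.0047252  -0.05215432]
 [-0.97441494 -0.09753091 -0.2024926   0.60202326]
 [ 0.20196405  0.01536567 -0.97927239  0.89258592]
 [ 0.          0.          0.          1.        ]]
scene 361.7154828846499 361.7154828846499 318.3844368084682 199.73630054247687 [0.00872874 0.         0.         0.         0.        ] [[ 0.00182328  0.99990938  0.01333817 -0.00883482]
 [ 0.77247393  0.00706204 -0.6350072  -0.41777642]
 [-0.63504385  0.01146119 -0.77239106  1.1421822 ]
 [ 0.          0.          0.          1.        ]]
{'clock': 0.1, 'qpos': array([-1.28522934,  0.52195828, -0.03634261,  1.59993575,  0.02120769,
        1.02114754, -0.11279169]), 'qd': array([-0.00027887,  0.00044242, -0.00176944, -0.00190078, -0.0005357 ,
       -0.00094259, -0.00130287]), 'joint_efforts': array([ 4.59842209e-03, -9.28471613e+01,  1.98493347e+00, -3.70539272e+01,
        1.82382023e-02,  5.31563972e-03,  5.19300306e-05]), 'position': array([0.21761142, 0.58555995, 0.23078618]), 'tool_rot': array([-3.14053166e+00,  7.50532649e-05,  2.78583994e+00]), 'force': array([-0.6182166 , -0.21052323,  0.01705708]), 'moment': array([ 0.00629432, -0.0104564 ,  0.02446526]), 'finger_force': 0.0, 'grip_width': 0.08551135537516225}
```

View pics/top0.png

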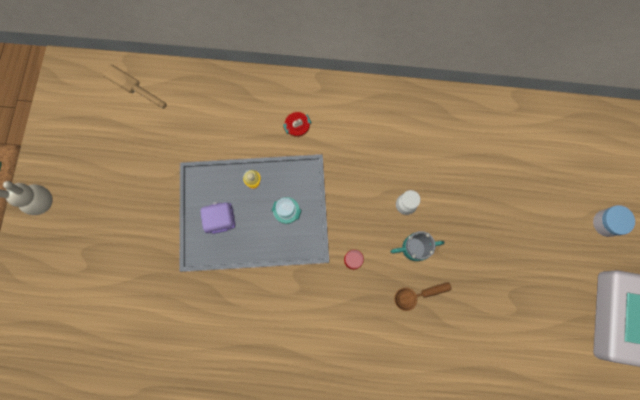

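View pics/scene0.png

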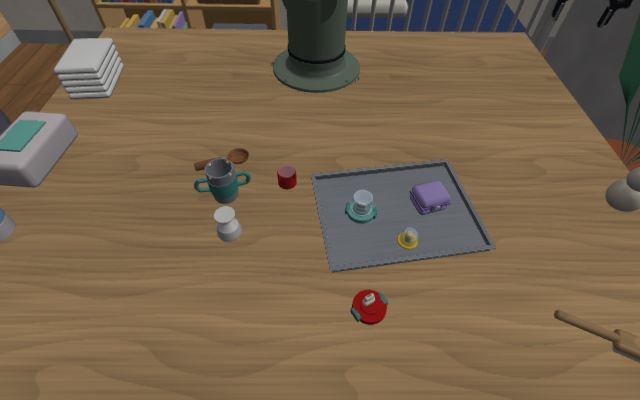

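Candidates: the mint lid with clear cap is at top (287,209) and scene (361,207). The red lid look-alike is at top (297,124), and the red cap look-alike at top (354,259). The pacifier under its clear cover is at (252,178). I choose the mint one at (287,209). The cup is at (420,246), with handles at (397,251) and (440,242). Next is a close crop of both.

```bash
cat > h.py <<'E'
import numpy as np,cv2,pickle
def ray(f,p):
    K=np.array([[f["fx"],0,f["cx"]],[0,f["fy"],f["cy"]],[0,0,1]])
    u=cv2.undistortPoints(np.array([[p]],float),K,np.array(f["dist"],float))[0,0]
    E=np.array(f["extrinsics"]);R=E[:3,:3];return -R.T@E[:3,3],R.T@np.array([u[0],u[1],1])
def at(f,p,z):
    o,d=ray(f,p);return o+d*(z-o[2])/d[2]
def proj(f,P):
    K=np.array([[f["fx"],0,f["cx"]],[0,f["fy"],f["cy"]],[0,0,1]]);E=np.array(f["extrinsics"])
    return cv2.projectPoints(np.atleast_2d(P).astype(float),cv2.Rodrigues(E[:3,:3])[0],E[:3,3],K,np.array(f["dist"],float))[0][:,0]
def crop(f,u,v,w,h,s):
    return cv2.resize(f["pixels"][v:v+h,u:u+w,::-1],None,fx=s,fy=s,interpolation=cv2.INTER_CUBIC)
E
python3 - <<'E'
from h import *
t=pickle.load(open("top.pkl","rb"));s=pickle.load(open("scene.pkl","rb"))
a=np.hstack([crop(t,262,184,50,50,8),crop(t,385,220,64,50,6.25)[:, :400] if 0 else cv2.resize(crop(t,387,217,60,60,6),(400,400))])
b=np.hstack([crop(s,336,182,50,50,8)[:200*2],cv2.resize(crop(s,190,150,62,62,6),(400,400))])
cv2.imwrite("pics/c1.png",cv2.resize(np.vstack([a,b]),(600,600)))
E
```

```text
(no output)
```

View pics/c1.png

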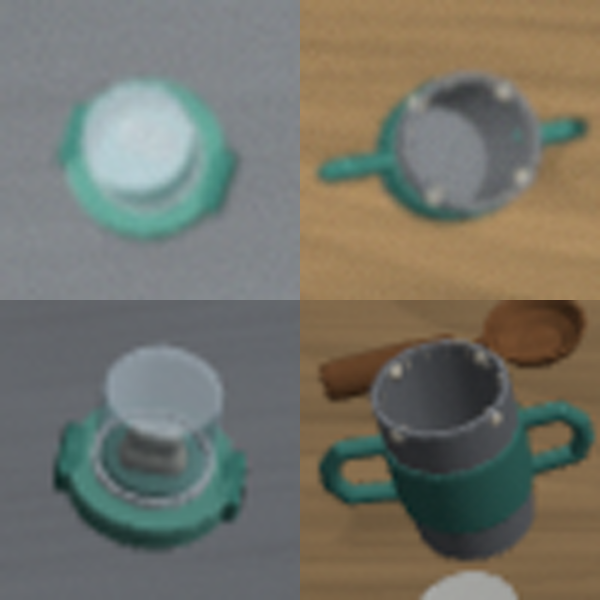

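The crop shows the mint lid with clear cap and two tabs, left and right in the top view. It also shows the cup with four nubs and a handle on each side. Next I fit both poses.

```bash
cat > fit.py <<'E'
from h import *
from scipy.optimize import minimize
A=np.linspace(0,2*np.pi,60)
def cyl(r,z0,z1):
    return np.array([[r*np.cos(a),r*np.sin(a),z] for z in(z0,z1) for a in A])
def box(x0,x1,y0,y1,z0,z1): return np.array([[x,y,z] for x in(x0,x1) for y in(y0,y1) for z in(z0,z1)])
def place(P,p,z):
    c,s=np.cos(p[2]),np.sin(p[2]);return P@np.array([[c,s,0],[-s,c,0],[0,0,1]])+[p[0],p[1],z]
def fill(f,parts,p,z,S=4):
    m=np.zeros((400*S,640*S),np.uint8)
    for P in parts:
        h=cv2.convexHull(((proj(f,place(P,p,z))+.5)*S).astype(np.float32)).round().astype(np.int32);cv2.fillConvexPoly(m,h,255)
    return cv2.resize(m,(640,400),interpolation=cv2.INTER_AREA)/255.
def mint(f):
    h=cv2.cvtColor(f["pixels"],cv2.COLOR_RGB2HSV);return ((h[...,0]>72)&(h[...,0]<95)&(h[...,1]>80)).astype(float)
LID=[cyl(.03,.010,.022),box(-.012,.012,-.032,.032,.010,.022)];CAP=[cyl(.022,.022,.060)]
H=[box(-.005,.005,a,b,.022,.063) for a,b in((.029,.060),(-.060,-.029))]
def fitlid(fs,p0,z,r=.06):
    def cost(p):
        c=0
        for f in fs:
            o=proj(f,[p0[0],p0[1],z+.02])[0];yy,xx=np.mgrid[:400,:640];rr=np.hypot(xx-o[0],yy-o[1])<np.ptp(proj(f,[[p0[0],p0[1]-r,z],[p0[0],p0[1]+r,z]]),axis=0).max()/2*1.3
            w=rr*(1-fill(f,CAP,p,z));c+=(w*abs(fill(f,LID,p,z)-mint(f))).sum()/ (w*mint(f)).sum()
        return c
    best=None
    for y in(0,.3,-.3,.6,-.6):
        s=np.array([p0[0],p0[1],p0[2]+y]);sim=np.vstack([s,s+[.006,0,0],s+[0,.006,0],s+[0,0,.25]])
        r_=minimize(cost,s,method="Nelder-Mead",options=dict(initial_simplex=sim,maxfev=120,xatol=1e-4))
        if best is None or r_.fun<best.fun: best=r_
    return best
E
cat > run.py <<'E'
from fit import *
t=pickle.load(open("top.pkl","rb"));s=pickle.load(open("scene.pkl","rb"))
p0=at(t,(286.5,210.6),.022);print("top",p0,"cap top",at(t,(285.5,206.5),.063))
ps=at(s,(336+150/6,182+178/6-0),.022);print("scene",ps)
for fs in([t],[s],[t,s]): r=fitlid(fs,[p0[0],p0[1],0],.003);print(r.x,r.fun)
nt=np.array([(417,102),(505,90),(522,177),(435,195)],float);nt=(nt-[300,0])/5+[387,217]
ns=np.array([(397,370),(481,356),(495,418),(398,436)],float);ns=(ns-[300,300])/(300/62)+[190,150]
for f,n in((t,nt),(s,ns)):
    q=np.array([at(f,x,.0805) for x in n]);c=q.mean(0);print("cup",c,np.hypot(*(q-c)[:,:2].T),np.degrees(np.arctan2((q-c)[:,1],(q-c)[:,0])))
for f,a,b in((t,(320,172),(585,128)),(s,(324,480),(590,430))):
    o,k,w=((387,217),5,300) if f is t else ((190,150),300/62,300)
    off=np.array([300,0 if f is t else 300])
    A_,B=[at(f,(np.array(x)-off)/k+o,.045) for x in(a,b)];print("handles",A_,B,"mid",(A_+B)/2,"len",np.linalg.norm(A_-B),"yaw",np.degrees(np.arctan2(*(-(A_-B)[:2]*[1,-1]))))
# bystanders
for n,p,z in(("egg",(408,202),.03),("spoonhead",(405,299),.01),("spoonend",(449,288),.01),("pac",(252,179),.02),("case",(217,217),.043),("redcap",(354,259),.03)): print(n,at(t,p,z)[:2])
E
python3 run.py
```

```text
top [0.58190178 0.09320327 0.022     ] cap top [0.58341548 0.09217137 0.063     ]
scene [0.59012101 0.09600503 0.022     ]
[ 0.5842799   0.09494939 -0.25726992] 0.40469893530849566
[ 0.58208979  0.09588372 -0.22601077] 0.155263578145775
[ 0.58360566  0.09534848 -0.25004526] 0.6088196769600459
cup [ 0.52690262 -0.199007    0.0805    ] [0.02682355 0.02638316 0.0258832  0.02717851] [  58.48726755  -30.77560962 -119.8149603   151.21014359]
cup [ 0.52860389 -0.19587281  0.0805    ] [0.02627395 0.02635802 0.02753145 0.02810562] [-123.00222954  151.87209125   60.7956027   -30.8762931 ]
handles [ 0.51162536 -0.14292728  0.045     ] [ 0.54181566 -0.25592462  0.045     ] mid [ 0.52672051 -0.19942595  0.045     ] len 0.11696090146969082 yaw 14.958715658413704
handles [ 0.54615547 -0.25106634  0.045     ] [ 0.515403   -0.13999329  0.045     ] mid [ 0.53077924 -0.19552982  0.045     ] len 0.1152516301563636 yaw -164.52433876334862
egg [ 0.62688782 -0.17533023]
spoonhead [ 0.41469302 -0.18570079]
spoonend [ 0.44762631 -0.28073745]
pac [0.64711329 0.18014987]
case [0.54894711 0.24063101]
redcap [ 0.48880861 -0.06603404]
```

Lid is at about (0.583, 0.095) with yaw −14°. Cup is at about (0.5275, −0.198) with yaw +15°; the nub radius and handle span match the sizes given. I'll move above the lid, turning +6°.

```bash
python3 -m crank '{"travel":[[2.9,-3.9,0],[5.8,-7.8,0],[8.7,-11.7,0],[11.6,-15.6,0],[14.5,-19.5,0]],"turn":[[0,0,0],[0,0,0],[0,0,2],[0,0,4],[0,0,6]],"gripper":[0,0,0,0,0]}' 40
python3 -m crank '{"travel":[[2.9,-3.9,0],[5.8,-7.8,0],[8.7,-11.7,0],[11.6,-15.6,0],[14.5,-19.5,0]],"turn":[[0,0,0],[0,0,0],[0,0,0],[0,0,0],[0,0,0]],"gripper":[0,0,0,0,0]}'
python3 -m crank '{"travel":[[2.9,-3.9,0],[5.8,-7.8,0],[7.5,-10,-1],[7.5,-10,-3],[7.5,-10,-3]],"turn":[[0,0,0],[0,0,0],[0,0,0],[0,0,0],[0,0,0]],"gripper":[0,0,0,0,0]}'
cat > snap.py <<'E'
from h import *
from workcell import bot
import sys
tag=sys.argv[1]
for n in sys.argv[2:]:
    f=bot.grab_frame(n);pickle.dump(f,open(n+".pkl","wb"));cv2.imwrite(f"pics/{n}{tag}.png",f["pixels"][:,:,::-1])
s=bot.observe();print(s["clock"],s["position"],s["tool_rot"],s["force"],s["grip_width"],s["finger_force"],s["qpos"])
E
python3 snap.py 1 wrist scene
```

```text
clock: 0.6
position: [0.3635, 0.389, 0.2312]
tool_rot: [-3.141, -0.0, 2.892]
force: [1.4, 0.7, 0.2]
grip_width: 0.0852
finger_force: 0.0
clock: 1.1
position: [0.5085, 0.194, 0.2312]
tool_rot: [-3.141, -0.0, 2.891]
force: [0.6, 1.4, -0.8]
grip_width: 0.0857
finger_force: 0.0
clock: 1.6
position: [0.5816, 0.0949, 0.1989]
tool_rot: [-3.14, -0.004, 2.889]
force: [0.2, 1.1, 0.4]
grip_width: 0.0859
finger_force: 0.0
1.7 [0.5823313  0.09634904 0.20134572] [-3.14133982e+00 -9.73631379e-04  2.89115445e+00] [-0.76215061  0.67294503  0.46617402] 0.08556400938002899 0.0 [-0.32047592  0.50135336  0.07969212  1.72867117 -0.04862398  0.91445467
  1.09952473]
```

View pics/wrist1.png

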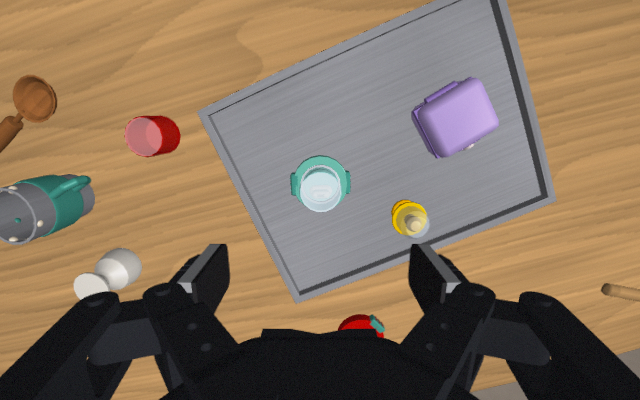

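The wrist view shows the lid at (320,180), tabs at (294,184) and (347,182), and the finger pads at (228,250) and (411,250). I'll fit the lid in this view and work out the finger-end height.

Run:
```python
from fit import *
from workcell import bot
f=pickle.load(open("wrist.pkl","rb"));t=pickle.load(open("top.pkl","rb"));s=pickle.load(open("scene.pkl","rb"))
E=np.array(f["extrinsics"]);print(f["fx"],f["dist"],"cam",-E[:3,:3].T@E[:3,3])
r=fitlid([f],[.583,.095,-.25],.003);print(r.x,r.fun)
for dz in(0,.013,.019,.032):
    o=bot.observe();P=o["position"]+[0,0,dz];y=np.array([np.sin(o["tool_rot"][2]),-np.cos(o["tool_rot"][2]),0])
    print(dz,proj(f,[P-y*.0425,P,P+y*.0425]).round(1).tolist())
h=cv2.cvtColor(f["pixels"],cv2.COLOR_RGB2HSV)[150:215,280:365];print(np.median(h[mint(f)[150:215,280:365]>0],axis=0))
m=(mint(f)*255).astype(np.uint8)[130:260,260:400]
fl=(fill(f,LID,r.x,.003)*255).astype(np.uint8)[130:260,260:400]
im=f["pixels"][130:260,260:400,::-1].copy();im[cv2.Canny(fl,50,150)>0]=(0,0,255)
tm=fill(t,LID,r.x,.003);ti=t["pixels"][165:255,250:330,::-1].copy();ti[cv2.Canny((tm*255).astype(np.uint8),50,150)[165:255,250:330]>0]=(0,0,255)
cv2.imwrite("pics/ov1.png",np.hstack([cv2.resize(im,None,fx=3,fy=3),cv2.resize(ti,(346,390))]))
```

```text
302.0668699810841 [-0.05129826  0.          0.          0.          0.        ] cam [0.51941942 0.11105818 0.34134434]
[ 0.5860781   0.09486024 -0.20620845] 0.1017380137430238
0 [[237.9, 250.9], [321.9, 251.1], [406.0, 250.8]]
0.013 [[230.7, 262.8], [322.2, 263.0], [413.7, 262.6]]
0.019 [[227.0, 268.9], [322.3, 269.2], [417.7, 268.7]]
0.032 [[217.6, 284.3], [322.7, 284.7], [427.7, 284.1]]
[ 84. 108. 185.]
```

View pics/ov1.png

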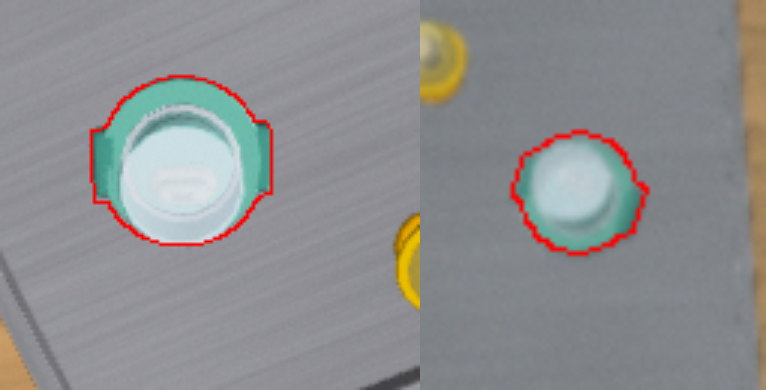

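The wrist fit is tight: lid at (0.585, 0.095), yaw about −13°. Open finger ends sit 13 mm behind the nominal TCP, so about 6 mm at a 64 mm opening. I'll descend to TCP z≈0.001.

```bash
python3 -m crank '{"travel":[[0.25,-0.05,-3],[0.25,-0.05,-6],[0.25,-0.05,-9],[0.25,-0.05,-12],[0.25,-0.05,-14]],"turn":[[0,0,1],[0,0,1],[0,0,1],[0,0,1],[0,0,1]],"gripper":[0,0,0,0,0]}'
python3 -m crank '{"travel":[[0,0,-2],[0,0,-4],[0,0,-5.5],[0,0,-6],[0,0,-6]],"turn":[[0,0,0],[0,0,0],[0,0,0],[0,0,0],[0,0,0]],"gripper":[0,0,0,0,0]}'
python3 -m crank '{"travel":[[0,0,0],[0,0,0],[0,0,0],[0,0,0],[0,0,0]],"turn":[[0,0,0],[0,0,0],[0,0,0],[0,0,0],[0,0,0]],"gripper":[0.1,0.2,0.3,0.4,0.5]}' 40
python3 snap.py 2 wrist scene
```

```text
clock: 2.2
position: [0.5848, 0.0964, 0.0605]
tool_rot: [3.141, -0.0, 2.909]
force: [-0.2, 0.6, 0.1]
grip_width: 0.0852
finger_force: 0.0
clock: 2.7
position: [0.5852, 0.0957, 0.0014]
tool_rot: [-3.142, -0.0, 2.908]
force: [0.5, -0.2, -0.1]
grip_width: 0.0854
finger_force: 0.0
clock: 3.2
position: [0.5858, 0.0955, 0.0024]
tool_rot: [3.141, 0.001, 2.908]
force: [-1.8, 0.3, 9.7]
grip_width: 0.0632
finger_force: 42.1
3.3 [0.58580433 0.09549064 0.00237772] [3.14091906e+00 1.23660246e-03 2.90796043e+00] [-1.96469024e+00  6.39128492e-03  9.28250462e+00] 0.06326337083969284 42.084723114967346 [-0.29113573  0.79275681  0.04306325  1.8201758  -0.06085976  0.52852151
  1.12879265]
```

Gripped at 63 mm, but with 10 N upward, so the fingers are touching the floor. I'll lift gently and look.

```bash
python3 -m crank '{"travel":[[0,0,0.3],[0,0,0.7],[0,0,1.3],[0,0,2],[0,0,3]],"turn":[[0,0,0],[0,0,0],[0,0,0],[0,0,0],[0,0,0]],"gripper":[0.7,0.7,0.7,0.7,0.7]}' 60
python3 -m crank '{"travel":[[0,0,1.5],[0,0,3.5],[0,0,6],[0,0,8],[0,0,9]],"turn":[[0,0,0],[0,0,0],[0,0,0],[0,0,0],[0,0,0]],"gripper":[0.7,0.7,0.7,0.7,0.7]}'
python3 snap.py 3 wrist scene top
python3 - <<'E'
from h import *
w=pickle.load(open("wrist.pkl","rb"));s=pickle.load(open("scene.pkl","rb"))
cv2.imwrite("pics/v3.png",np.hstack([crop(w,200,100,240,200,1.67)[:330,:400],cv2.resize(crop(s,310,130,110,100,4),(363,330))]))
E
```

```text
clock: 3.8
position: [0.5851, 0.0953, 0.0319]
tool_rot: [-3.141, -0.0, 2.908]
force: [0.3, -0.5, 0.4]
grip_width: 0.0625
finger_force: 65.4
clock: 4.3
position: [0.586, 0.0955, 0.124]
tool_rot: [3.14, 0.002, 2.908]
force: [0.6, -0.2, -0.0]
grip_width: 0.0625
finger_force: 65.5
4.45 [0.58533478 0.09544313 0.12172066] [3.14114963e+00 7.32367587e-04 2.90798085e+00] [ 0.01964506  0.45193011 -1.18456632] 0.062452744376587474 65.45108199119568 [-0.30613726  0.6072336   0.06407462  1.78351904 -0.0536014   0.75166407
  1.12283577]
```

View pics/v3.png

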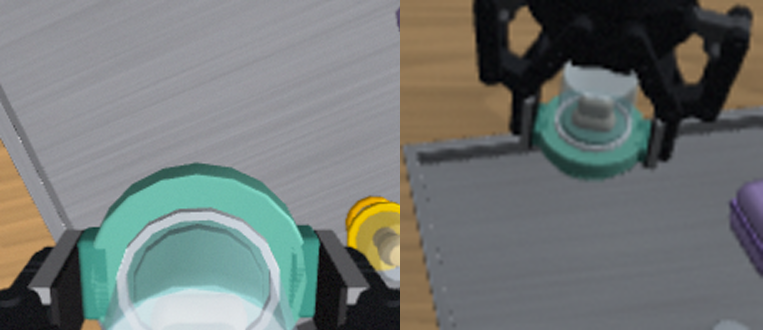

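The lid is held level on both tabs with the cap on over the spout. I'll carry it gently beside and above the cup, turning 28°, and measure the cup with the wrist camera.

```bash
python3 -m crank '{"travel":[[0.1,-0.6,1.5],[0.4,-2,4],[0.8,-4.5,7],[1.2,-7.5,10],[1.6,-10.5,12]],"turn":[[0,0,1],[0,0,4],[0,0,7],[0,0,10],[0,0,13]],"gripper":[0.7,0.7,0.7,0.7,0.7]}'
python3 -m crank '{"travel":[[0.4,-3,0.6],[0.8,-6,1],[1.2,-9,1],[1.6,-12,1],[1.9,-14.5,1]],"turn":[[0,0,3],[0,0,6],[0,0,9],[0,0,12],[0,0,14]],"gripper":[0.7,0.7,0.7,0.7,0.7]}'
python3 -m crank '{"travel":[[0,-2,0],[0,-3,0],[0,-3.5,0],[0,-3.5,0],[0,-3.5,0]],"turn":[[0,0,1],[0,0,1.4],[0,0,1.4],[0,0,1.4],[0,0,1.4]],"gripper":[0.7,0.7,0.7,0.7,0.7]}'
python3 snap.py 4 wrist scene top
```

```text
clock: 4.95
position: [0.6013, -0.0107, 0.2422]
tool_rot: [-3.142, 0.0, 3.137]
force: [0.4, -0.7, -0.9]
grip_width: 0.0623
finger_force: 65.6
clock: 5.45
position: [0.6198, -0.1564, 0.2499]
tool_rot: [3.141, -0.002, -2.903]
force: [0.5, -0.6, -1.3]
grip_width: 0.0627
finger_force: 65.6
clock: 5.95
position: [0.6204, -0.1884, 0.2511]
tool_rot: [3.141, 0.0, -2.879]
force: [-0.3, -0.3, -1.0]
grip_width: 0.0623
finger_force: 65.6
6.1 [ 0.62041421 -0.18867953  0.25135813] [ 3.14142207e+00  1.94885560e-04 -2.87858523e+00] [ 0.83539599  0.08478666 -1.54977979] 0.06275195618199587 65.63516020774841 [ 2.04056148e-01  5.41366083e-01 -6.91439976e-05  1.51150322e+00
 -2.30734615e-04  1.08862614e+00  2.03790764e+00]
```

View pics/wrist4.png

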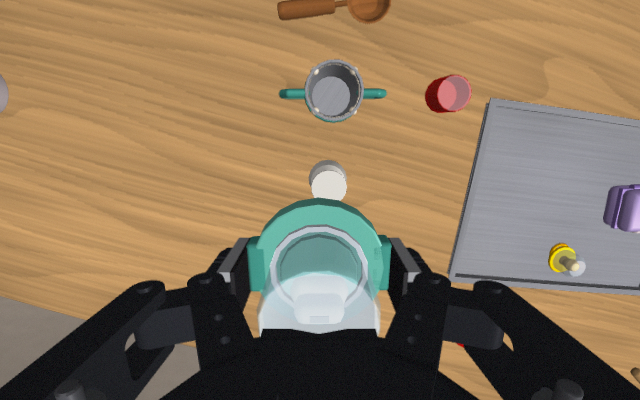

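The wrist view shows the cup mouth around (334,91), its nubs at (315,72), (356,70), (355,110) and (317,113), handles along the row at 93, and the held lid at (320,262). I'll fit both in this camera.

Run:
```python
from fit import *
f=pickle.load(open("wrist.pkl","rb"));t=pickle.load(open("top.pkl","rb"));s=pickle.load(open("scene.pkl","rb"))
from workcell import bot
o=bot.observe();print(o["position"])
c=f
h=cv2.cvtColor(f["pixels"],cv2.COLOR_RGB2HSV);S=h[...,1];print("wood S",h[60,420],"cup",h[95,330],"shadow",h[125,335])
def fit(f,parts,p0,z,roi,mask,free,step,ign=None):
    u0,u1,v0,v1=roi;W=np.zeros((400,640));W[v0:v1,u0:u1]=1
    if ign is not None: W*=1-ign
    def cost(p):
        zz=p[3] if free else z
        w=W if not free else W*(1-fill(f,CAP,p,zz))
        return (w*abs(fill(f,parts,p,zz)-mask)).sum()/(w*mask).sum()
    p0=np.array(p0);sim=np.vstack([p0]+[p0+np.eye(len(p0))[i]*step[i] for i in range(len(p0))])
    return minimize(cost,p0,method="Nelder-Mead",options=dict(initial_simplex=sim,maxfev=300,xatol=5e-5))
CUP=[cyl(.029,0,.085)]+H
def cupmask(f):
    h=cv2.cvtColor(f["pixels"],cv2.COLOR_RGB2HSV);return ((h[...,1]<65)|((h[...,0]>70)&(h[...,0]<100))).astype(float)
for f,roi in((f,(270,400,45,140)),):
    r=fit(f,CUP,[.527,-.198,.26],0,roi,cupmask(f),False,[.005,.005,.1]);print("cup",r.x,r.fun)
    n=np.array([(315,72),(356,70),(355,110),(317,113)],float);q=np.array([at(f,x,.0805) for x in n]);print("nubs",q.mean(0))
cup=r.x
dark=cv2.dilate((h[...,2]<75).astype(np.uint8),np.ones((5,5))).astype(float)
pz=o["position"][2]+.001
for y in (.0,):
    r=fit(c,LID,[.62,-.188,.262,pz],0,(235,405,190,262),mint(c),True,[.004,.004,.05,.005],dark);print("lid",r.x,r.fun)
im=c["pixels"][...,::-1].copy()
im[cv2.Canny((fill(c,CUP,cup,0)*255).astype(np.uint8),50,150)>0]=(0,0,255)
im[cv2.Canny((fill(c,LID,r.x,r.x[3])*255).astype(np.uint8),50,150)>0]=(0,0,255)
cv2.imwrite("pics/ov4.png",np.hstack([cv2.resize(im[40:140,270:400],(520,400)),cv2.resize(im[190:300,230:410],(270,400))[:, :270]]))
```

```text
[ 0.62041421 -0.18867953  0.25135813]
wood S [ 16 124 187] cup [116  13 159] shadow [ 16 127 183]
cup [ 0.529709   -0.19835107  0.27090668] 0.08489264548722432
nubs [ 0.52935458 -0.195895    0.0805    ]
lid [ 0.6211481  -0.18884933  0.27112279  0.25005262] 0.013024106020792871
```

View pics/ov4.png

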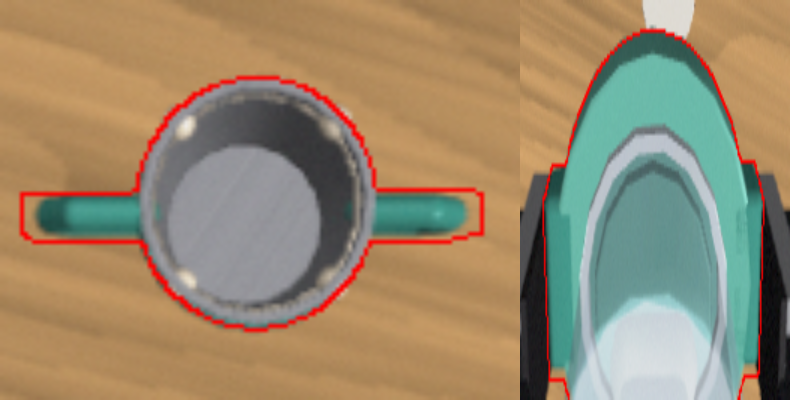

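Lid yaw matches cup yaw (both 15.5°). The shift needed is (−9.2, −0.9) cm. I'll go over the cup and down to about 10 mm above the lip, then check.

```bash
python3 -m crank '{"travel":[[-1,-0.1,0],[-3,-0.3,0],[-5.5,-0.5,-1],[-7.7,-0.75,-3],[-9.2,-0.9,-5.5]],"turn":[[0,0,0],[0,0,0],[0,0,0],[0,0,0],[0,0,0]],"gripper":[0.7,0.7,0.7,0.7,0.7]}'
python3 -m crank '{"travel":[[0,0,-2.5],[0,0,-5],[0,0,-7.5],[0,0,-9],[0,0,-9.5]],"turn":[[0,0,0],[0,0,0],[0,0,0],[0,0,0],[0,0,0]],"gripper":[0.7,0.7,0.7,0.7,0.7]}'
python3 -m crank '{"travel":[[0,0,0],[0,0,0],[0,0,0],[0,0,0],[0,0,0]],"turn":[[0,0,0],[0,0,0],[0,0,0],[0,0,0],[0,0,0]],"gripper":[0.7,0.7,0.7,0.7,0.7]}'
python3 snap.py 5 wrist scene top
python3 - <<'E'
from fit import *
w=pickle.load(open("wrist.pkl","rb"));s=pickle.load(open("scene.pkl","rb"))
im=s["pixels"][...,::-1].copy()
x0=np.array([.529,-.1977,.265])
for P,z in((cyl(.029,0,.0851)[60:],0),):
    u=proj(s,place(P,x0,z));
for q in u: im[int(q[1]),int(q[0])]=(0,0,255)
a=cv2.resize(im[120:210,180:270],(400,400),interpolation=cv2.INTER_CUBIC);b=cv2.resize(w["pixels"][150:350,220:420,::-1],(400,400))
cv2.imwrite("pics/v5.png",np.hstack([a,b]))
E
```

```text
clock: 6.6
position: [0.5266, -0.199, 0.1967]
tool_rot: [-3.14, 0.001, -2.88]
force: [1.4, -0.5, -1.6]
grip_width: 0.0624
finger_force: 65.6
clock: 7.1
position: [0.527, -0.1983, 0.1001]
tool_rot: [3.141, -0.002, -2.879]
force: [0.0, -0.0, -0.2]
grip_width: 0.0626
finger_force: 65.6
clock: 7.6
position: [0.5284, -0.1987, 0.1017]
tool_rot: [-3.141, 0.001, -2.88]
force: [-0.4, -0.2, -0.7]
grip_width: 0.0625
finger_force: 65.6
7.75 [ 0.528257   -0.19867246  0.10142514] [-3.14148345e+00  1.37337383e-04 -2.87957307e+00] [ 0.11401915  0.06921006 -1.05245279] 0.06269203186755998 65.63453078269958 [ 0.26144412  0.59847461 -0.00939133  1.868206    0.00851285  0.67477691
  2.07985449]
```

View pics/v5.png

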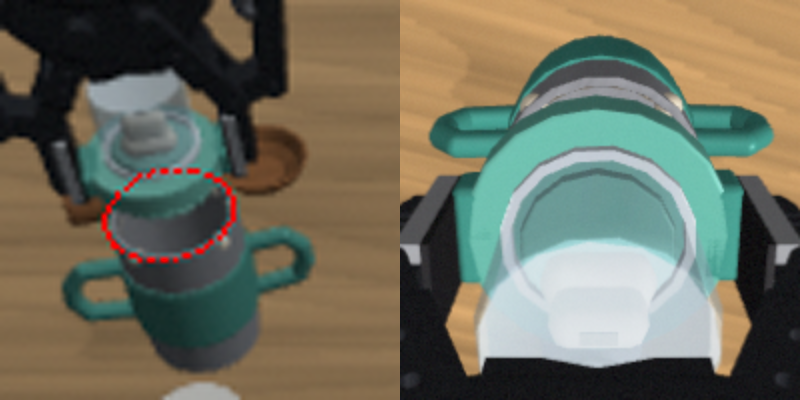

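In the wrist view the lid and cup centres agree within about 1 mm laterally. I'll check the relative offset numerically in the scene and top views.

```bash
cat > rel.py <<'E'
from fit import *
def nm(cost,p0,step):
    p0=np.array(p0,float);sim=np.vstack([p0]+[p0+np.eye(len(p0))[i]*step[i] for i in range(len(p0))])
    return minimize(cost,p0,method="Nelder-Mead",options=dict(initial_simplex=sim,maxfev=250,xatol=5e-5))
HB=[box(-.005,.005,-.058,.058,.022,.063),cyl(.029,.0,.085)]
for n in("scene","top","wrist"):
    f=pickle.load(open(n+".pkl","rb"));h=cv2.cvtColor(f["pixels"],cv2.COLOR_RGB2HSV)
    dark=cv2.dilate((h[...,2]<70).astype(np.uint8),np.ones((3,3))).astype(float)
    fg=((h[...,1]<65)|((h[...,0]>70)&(h[...,0]<100))).astype(float)
    lz=.1005
    def W(c,r):
        o=proj(f,c)[0];k=np.linalg.norm(np.diff(proj(f,[c,np.add(c,[0,r,0])]),axis=0));yy,xx=np.mgrid[:400,:640];return (np.hypot(xx-o[0],yy-o[1])<k)*1.
    # joint fit: lid(x,y), cup(x,y), yaw fixed; foreground = union
    w0=W((.53,-.198,.07),.075)
    def cost(p):
        L=[p[0],p[1],.27];C=[p[2],p[3],.27]
        m=np.maximum.reduce([fill(f,LID+[cyl(.0235,0,.01)],L,lz),fill(f,HB,C,0)])
        w=w0*(1-dark)*(1-fill(f,CAP,L,lz));return (w*abs(m-fg)).sum()/(w*fg).sum()
    r=nm(cost,[.5292,-.1985,.529,-.198],[.004]*4);print(n,r.x.round(4),round(r.fun,3),"cup-lid mm",((r.x[2:]-r.x[:2])*1e3).round(1))
E
python3 rel.py
```

```text
scene [ 0.5224 -0.2039  0.5246 -0.1989] 0.285 cup-lid mm [2.2 5. ]
top [ 0.5754 -0.2446  0.5269 -0.2439] 0.316 cup-lid mm [-48.5   0.7]
wrist [ 0.5292 -0.199   0.5309 -0.1977] 0.172 cup-lid mm [1.7 1.3]
```

Weighing the three views, I correct by (+1, +1.2) mm and lower to the point where the plug enters, watching the force.

```bash
python3 -m crank '{"travel":[[0.1,0.12,-0.4],[0.1,0.12,-0.8],[0.1,0.12,-1.2],[0.1,0.12,-1.6],[0.1,0.12,-1.8]],"turn":[[0,0,0],[0,0,0],[0,0,0],[0,0,0],[0,0,0]],"gripper":[0.7,0.7,0.7,0.7,0.7]}'
python3 -m crank '{"travel":[[0,0,-0.1],[0,0,-0.2],[0,0,-0.3],[0,0,-0.3],[0,0,-0.3]],"turn":[[0,0,0],[0,0,0],[0,0,0],[0,0,0],[0,0,0]],"gripper":[0.7,0.7,0.7,0.7,0.7]}'
```

```text
clock: 8.25
position: [0.529, -0.1974, 0.0827]
tool_rot: [3.141, -0.001, -2.88]
force: [-0.4, -0.1, -0.6]
grip_width: 0.0626
finger_force: 65.6
clock: 8.75
position: [0.5293, -0.1975, 0.0804]
tool_rot: [-3.142, 0.0, -2.88]
force: [-0.3, 0.1, 0.0]
grip_width: 0.0624
finger_force: 65.6
```

```bash
python3 -m crank '{"travel":[[0,0,-0.05],[0,0,-0.1],[0,0,-0.15],[0,0,-0.2],[0,0,-0.25]],"turn":[[0,0,0],[0,0,0],[0,0,0],[0,0,0],[0,0,0]],"gripper":[0.7,0.7,0.7,0.7,0.7]}'
python3 -m crank '{"travel":[[0,0,-0.05],[0,0,-0.1],[0,0,-0.15],[0,0,-0.2],[0,0,-0.25]],"turn":[[0,0,0],[0,0,0],[0,0,0],[0,0,0],[0,0,0]],"gripper":[0.7,0.7,0.7,0.7,0.7]}'
```

```text
clock: 9.25
position: [0.5293, -0.1975, 0.0778]
tool_rot: [-3.142, 0.0, -2.88]
force: [0.1, 0.8, 0.9]
grip_width: 0.0628
finger_force: 65.9
clock: 9.75
position: [0.5292, -0.1974, 0.0752]
tool_rot: [3.142, -0.0, -2.879]
force: [1.0, 0.4, -0.9]
grip_width: 0.0624
finger_force: 65.7
```

```bash
python3 -m crank '{"travel":[[0,0,-0.05],[0,0,-0.1],[0,0,-0.15],[0,0,-0.2],[0,0,-0.2]],"turn":[[0,0,0],[0,0,0],[0,0,0],[0,0,0],[0,0,0]],"gripper":[0.7,0.7,0.7,0.7,0.7]}'; python3 snap.py 6 wrist scene
```

```text
clock: 10.25
position: [0.5295, -0.1975, 0.0745]
tool_rot: [-3.141, 0.001, -2.88]
force: [-6.6, 2.7, 24.8]
grip_width: 0.0625
finger_force: 68.5
10.35 [ 0.52952925 -0.19750992  0.07449068] [-3.14114518e+00  8.55897079e-04 -2.87965007e+00] [-5.84473438  1.7828122  25.17696269] 0.062017778345970366 68.45635414123535 [ 0.25941456  0.64155503 -0.01014326  1.87887647  0.0103912   0.62024601
  2.07557681]
```

A hard stop at TCP z 0.0745 with 25 N matches lid origin ≈0.075, so it is home. I relieve the push and look before releasing.

```bash
python3 -m crank '{"travel":[[0,0,0.05],[0,0,0.1],[0,0,0.12],[0,0,0.12],[0,0,0.12]],"turn":[[0,0,0],[0,0,0],[0,0,0],[0,0,0],[0,0,0]],"gripper":[0.7,0.7,0.7,0.7,0.7]}'; python3 snap.py 7 wrist scene
python3 - <<'E'
from h import *
w=pickle.load(open("wrist.pkl","rb"));s=pickle.load(open("scene.pkl","rb"))
cv2.imwrite("pics/v7.png",np.hstack([cv2.resize(s["pixels"][125:215,180:270,::-1],(400,400),interpolation=cv2.INTER_CUBIC),cv2.resize(w["pixels"][150:350,220:420,::-1],(400,400))]))
E
```

```text
clock: 10.85
position: [0.5293, -0.1975, 0.0746]
tool_rot: [-3.141, 0.0, -2.88]
force: [-1.9, 0.6, 5.7]
grip_width: 0.0629
finger_force: 66.2
10.95 [ 0.52931495 -0.19747201  0.07457688] [-3.14148731e+00  1.31146339e-04 -2.87956364e+00] [-1.71012919  0.48764455  5.40366965] 0.06280881749143534 66.22123003005981 [ 0.25940507  0.64146778 -0.0101363   1.87872479  0.01046703  0.62128467
  2.07559875]
```

View pics/v7.png

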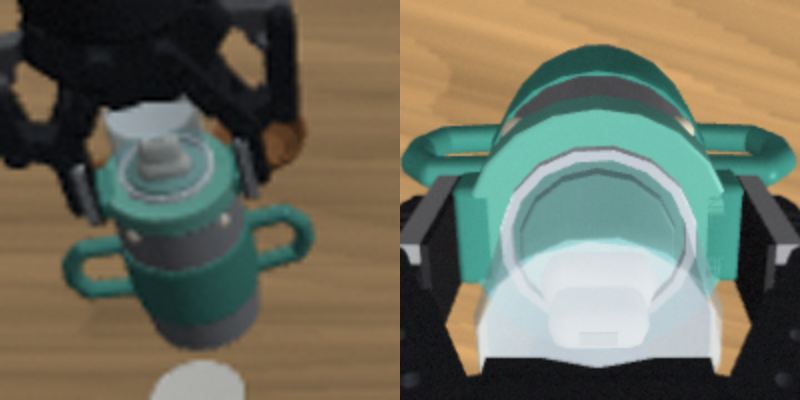

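The flange sits on the lip, the tabs are above the handles, and the cap is still on. I'll release, then raise to cap height.

```bash
python3 -m crank '{"travel":[[0,0,0],[0,0,0],[0,0,0],[0,0,0],[0,0,0]],"turn":[[0,0,0],[0,0,0],[0,0,0],[0,0,0],[0,0,0]],"gripper":[0.25,0.2,0.1,0,0]}' 20
python3 -m crank '{"travel":[[0,0,0.3],[0,0,1],[0,0,2],[0,0,3],[0,0,3.15]],"turn":[[0,0,0],[0,0,0],[0,0,0],[0,0,0],[0,0,0]],"gripper":[0,0,0,0,0]}'
python3 -m crank '{"travel":[[0,0,0],[0,0,0],[0,0,0],[0,0,0],[0,0,0]],"turn":[[0,0,0],[0,0,0],[0,0,0],[0,0,0],[0,0,0]],"gripper":[0,0,0,0,0]}'
python3 snap.py 8 wrist scene
python3 - <<'E'
from h import *
w=pickle.load(open("wrist.pkl","rb"));s=pickle.load(open("scene.pkl","rb"))
cv2.imwrite("pics/v8.png",np.hstack([cv2.resize(s["pixels"][125:215,180:270,::-1],(400,400),interpolation=cv2.INTER_CUBIC),cv2.resize(w["pixels"][150:400,195:445,::-1],(400,400))]))
E
```

```text
clock: 11.45
position: [0.5292, -0.1975, 0.0745]
tool_rot: [-3.142, -0.0, -2.88]
force: [-0.1, -0.4, 0.5]
grip_width: 0.0854
finger_force: 0.0
clock: 11.95
position: [0.5299, -0.1977, 0.1077]
tool_rot: [-3.14, 0.002, -2.88]
force: [0.5, 0.0, 0.7]
grip_width: 0.0855
finger_force: 0.0
clock: 12.45
position: [0.5291, -0.1974, 0.1058]
tool_rot: [3.141, -0.0, -2.88]
force: [-0.5, 0.6, -0.4]
grip_width: 0.0855
finger_force: 0.0
12.55 [ 0.52921058 -0.19746043  0.10589094] [ 3.14154808e+00 -1.13774767e-04 -2.87957629e+00] [ 0.68095798 -0.26659066  0.09830774] 0.08524016888738783 0.0 [ 0.25874225  0.59233115 -0.00912175  1.86439197  0.00807603  0.68502579
  2.07773232]
```

View pics/v8.png

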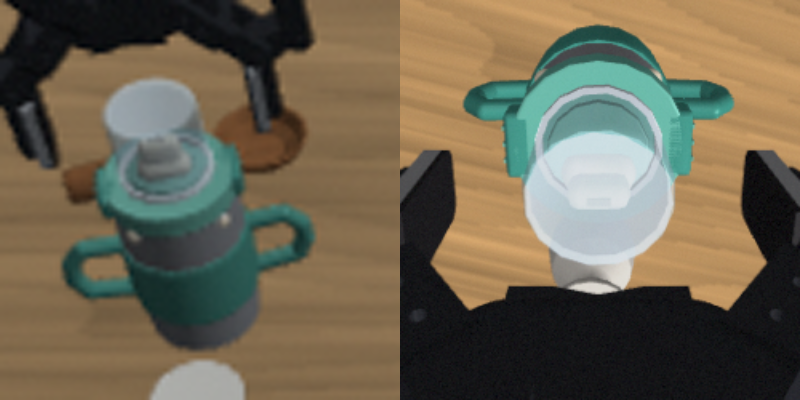

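The lid is home with its tabs over the handles. The cap stands on it between the open fingers, centred at (600,150) in the wrist crop. My picture allowance is used up, so from here I go by numbers. Next I close on the cap.

```bash
python3 -m crank '{"travel":[[0,0,0],[0,0,0],[0,0,0],[0,0,0],[0,0,0]],"turn":[[0,0,0],[0,0,0],[0,0,0],[0,0,0],[0,0,0]],"gripper":[0.2,0.3,0.4,0.46,0.5]}' 20
python3 -m crank '{"travel":[[0,0,0],[0,0,0],[0,0,0],[0,0,0],[0,0,0]],"turn":[[0,0,0],[0,0,0],[0,0,0],[0,0,0],[0,0,0]],"gripper":[0.55,0.6,0.65,0.7,0.7]}' 20
```

```text
clock: 13.05
position: [0.5292, -0.1975, 0.106]
tool_rot: [-3.142, 0.0, -2.88]
force: [0.6, -0.7, -0.0]
grip_width: 0.0427
finger_force: 0.0
clock: 13.55
position: [0.5293, -0.1974, 0.1061]
tool_rot: [-3.142, 0.0, -2.88]
force: [-2.6, 0.3, 5.1]
grip_width: 0.0409
finger_force: 20.1
```

```bash
python3 -m crank '{"travel":[[0,0,0.2],[0,0,0.5],[0,0,1],[0,0,1.7],[0,0,2.5]],"turn":[[0,0,0],[0,0,0],[0,0,0],[0,0,0],[0,0,0]],"gripper":[0.7,0.7,0.7,0.7,0.7]}'
python3 -m crank '{"travel":[[0,0,1],[0,0,2.2],[0,0,3.7],[0,0,5.2],[0,0,6.7]],"turn":[[0,0,0],[0,0,0],[0,0,0],[0,0,0],[0,0,0]],"gripper":[0.7,0.7,0.7,0.7,0.7]}'
python3 -m crank '{"travel":[[0,0,1.5],[0,0,3],[0,0,4.5],[0,0,5.5],[0,0,6]],"turn":[[0,0,0],[0,0,0],[0,0,0],[0,0,0],[0,0,0]],"gripper":[0.7,0.7,0.7,0.7,0.7]}'
python3 -m crank '{"travel":[[0,0,0],[0,0,0],[0,0,0],[0,0,0],[0,0,0]],"turn":[[0,0,0],[0,0,0],[0,0,0],[0,0,0],[0,0,0]],"gripper":[0.7,0.7,0.7,0.7,0.7]}'
python3 snap.py 9 wrist scene top
python3 - <<'E'
from fit import *
def nm(c,p,st):
    p=np.array(p);return minimize(c,p,method="Nelder-Mead",options=dict(initial_simplex=np.vstack([p]+[p+np.eye(len(p))[i]*st[i] for i in range(len(p))]),maxfev=200))
f=pickle.load(open("wrist.pkl","rb"));h=cv2.cvtColor(f["pixels"],cv2.COLOR_RGB2HSV)
o=proj(f,[.53,-.1975,.085])[0];print("lid expected px",o)
m=mint(f);bg=((h[...,0]<30)&(h[...,1]>80));d=h[...,2]<70
v,u=np.nonzero(m[:300]);print("mint bbox",u.min(),u.max(),v.min(),v.max())
# spout cream pixels near predicted spout
for z in(.1,.124):
  for k in(-1,1): print("spout?",z,k,proj(f,[.53+k*.005*np.cos(.27),-.1975+k*.005*np.sin(.27),z])[0])
s=pickle.load(open("scene.pkl","rb"));b=np.array(pickle.load(open("scene.pkl","rb"))["pixels"])
print("scene mint bbox",[(x.min(),x.max()) for x in np.nonzero(mint(s)[120:215,180:270])])
L=lambda p:fill(s,[cyl(.03,.010,.022),box(-.012,.012,-.032,.032,.010,.022)],[p[0],p[1],.27],p[2])
C=lambda p:fill(s,[box(-.005,.005,-.058,.058,.022,.063)],[p[0],p[1],.27],0)
for z in(.070,.075,.080,.085): print(z,proj(s,[[.53,-.1975,z+.022]])[0])
E
```

```text
clock: 14.05
position: [0.5292, -0.1975, 0.1317]
tool_rot: [-3.142, 0.0, -2.88]
force: [-0.3, 0.4, -0.6]
grip_width: 0.0412
finger_force: 20.3
clock: 14.55
position: [0.5293, -0.1975, 0.1995]
tool_rot: [-3.141, 0.0, -2.88]
force: [0.3, -0.5, 0.5]
grip_width: 0.0413
finger_force: 20.3
clock: 15.05
position: [0.5295, -0.1975, 0.2593]
tool_rot: [-3.141, 0.001, -2.88]
force: [-0.2, -1.6, -0.3]
grip_width: 0.0411
finger_force: 20.3
clock: 15.55
position: [0.5291, -0.1974, 0.2577]
tool_rot: [3.141, -0.001, -2.88]
force: [-0.3, -0.0, -0.3]
grip_width: 0.0411
finger_force: 20.3
15.7 [ 0.5291955  -0.19743027  0.25786882] [ 3.14150282e+00 -1.89455563e-04 -2.87956132e+00] [-0.11256535 -0.30544427 -0.15763899] 0.041051992152103624 20.297273453325033 [ 2.52258652e-01  3.97439933e-01 -1.34899531e-04  1.73201511e+00
  7.91998870e-05  1.01234675e+00  2.08491994e+00]
lid expected px [318.79034696 181.24496617]
mint bbox 162 475 148 299
spout? 0.1 -1 [318.76722826 179.4353285 ]
spout? 0.1 1 [318.84186011 189.06351543]
spout? 0.124 -1 [318.79028901 184.54503367]
spout? 0.124 1 [318.87077756 194.91217929]
scene mint bbox [(np.int64(34), np.int64(77)), (np.int64(14), np.int64(70))]
0.07 [217.48076629 166.03279085]
0.075 [216.97743178 164.27574911]
0.08 [216.46867052 162.49990732]
0.085 [215.95439359 160.70495964]
```

The cap is held 15 cm up. I check numerically that the lid and bystanders haven't moved, comparing images before and after.

Run:
```python
from h import *
a,b,c=[cv2.imread(f"pics/scene{i}.png",0).astype(np.float32) for i in(8,9,0)]
def sh(x,y,u0,u1,v0,v1): 
    w=cv2.createHanningWindow((u1-u0,v1-v0),cv2.CV_32F);d,r=cv2.phaseCorrelate(x[v0:v1,u0:u1],y[v0:v1,u0:u1],w);return np.round(d,2),round(r,2)
print("lid+cup 8->9",sh(a,b,192,254,160,206),"cup 0->9",sh(c,b,192,254,178,206))
f=pickle.load(open("scene.pkl","rb"))
for n,r in(("egg",(210,245,205,245)),("case",(405,457,175,218)),("pac",(394,424,225,254)),("spoonhead",(224,254,145,168)),("redcap",(272,302,162,192))): print(n,sh(c,b,*r))
t0,t9=[cv2.imread(f"pics/top{i}.png",0).astype(np.float32) for i in(0,9)]
for n,r in(("egg",(390,426,186,216)),("spoon",(390,455,278,312)),("case",(195,240,195,240)),("pac",(238,266,165,192))): print("top",n,sh(t0,t9,*r))
```

```text
lid+cup 8->9 (array([ 0.01, -0.07]), 1.03) cup 0->9 (array([-0.01, -0.02]), 0.98)
egg (array([ 0.02, -0.03]), 0.99)
case (array([-0.  ,  0.48]), 0.99)
pac (array([-0.04,  0.01]), 0.98)
spoonhead (array([ 0.12, -0.02]), 0.77)
redcap (array([0.04, 0.07]), 0.99)
top egg (array([-0.13,  0.  ]), 1.0)
top spoon (array([-0.14,  0.04]), 0.93)
top case (array([0.58, 0.54]), 1.02)
top pac (array([0.13, 0.3 ]), 0.85)
```

```bash
python3 -c "
from workcell import bot
print(bot.job_done())"
```

```text
the job is handed in; nothing more can be done
None
```

The lid is pressed home in the cup, tabs above the handles, and the arm is holding the clear cap about 15 cm above it; the job is handed in, result not shown. The cup, egg cup and spoon match the starting pictures, and the travel case and pacifier show shifts of half a pixel or less. The final press peaked at 25 N (over the 20 N said to be harmless), and I viewed 11 pictures against the limit of 10.

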